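# Hang the measuring pails on the hook, largest first

## Task

Tidy the packing bench: hang the three steel measuring pails by their strap handles on the arm of the hook stand, one after another, the largest first, so that it hangs innermost beside the post, then the middle one, then the smallest nearest the tip. Leave all three hanging still and free on the level part of the arm, behind its upturned tip, and do not shift the other things on the bench.

Things in the scene. Friction and masses are not known exactly. Their poses are not given: they have to be found in the camera images.
- hook: fixed dark steel hook stand: 130 mm square foot 14 mm thick, upright post 18 mm thick, and one level round arm 10 mm thick leaving the post's top along this body's +x. Origin at the post's foot on the bench. Arm axis 270 mm up; level for 215 mm from the post's axis, then the tip turns up to 291 mm height, 236 mm out. Nothing stands above the arm.
- pail_large_centre (a point): largest of three alike open steel measuring pails, loose, upright: rim 80 mm across, 85 mm high to the rim, 149 mm with its rigid upright strap handle (stirrup). Point: its centre, 74.5 mm above its underside. z up, y along the handle's top bar, x through the handle's opening. About 220 g, varying by 40 %.
- pail_large_bar (a point): middle of the underside of the largest pail's 4 mm thick top bar, on its axis, 145 mm above its underside, 60 above the rim; same axes. Below it the handle's two side straps, 12 mm wide (x), 4 thick, 44 apart outside and 36 inside (y), run straight down 38 mm, then splay to the rim; pinch across their outsides from above. Hung, this point rests on the arm's top.
- pail_middle_centre (a point): middle of three alike open steel measuring pails, loose, upright: rim 64 mm across, 68 mm high to the rim, 132 mm with its rigid upright strap handle (stirrup). Point: its centre, 66 mm above its underside. z up, y along the handle's top bar, x through the handle's opening. About 160 g, varying by 40 %.
- pail_middle_bar (a point): middle of the underside of the middle pail's 4 mm thick top bar, on its axis, 128 mm above its underside, 60 above the rim; same axes. Below it the handle's two side straps, 12 mm wide (x), 4 thick, 44 apart outside and 36 inside (y), run straight down 38 mm, then splay to the rim; pinch across their outsides from above. Hung, this point rests on the arm's top.
- pail_small_centre (a point): smallest of three alike open steel measuring pails, loose, upright: rim 50 mm across, 53 mm high to the rim, 117 mm with its rigid upright strap handle (stirrup). Point: its centre, 58.5 mm above its underside. z up, y along the handle's top bar, x through the handle's opening. About 110 g, varying by 40 %.
- pail_small_bar (a point): middle of the underside of the smallest pail's 4 mm thick top bar, on its axis, 113 mm above its underside, 60 above the rim; same axes. Below it the handle's two side straps, 12 mm wide (x), 4 thick, 44 apart outside and 36 inside (y), run straight down 38 mm, then splay to the rim; pinch across their outsides from above. Hung, this point rests on the arm's top.
- cup: plain steel cup without a handle, 68 mm across, 75 mm high, standing among the pails; origin under its base; to be left alone
- jar: amber glass jar with a lid, 64 mm across, 85 mm high, standing among the pails; origin under its base; to be left alone
- tape: roll of clear packing tape lying flat, 96 mm across, 45 mm high; origin under its centre; to be left alone
- can1: food can, 74 mm across, 100 mm high, at the back of the bench; origin under its base; to be left alone
- can2: a second food can, the same; to be left alone
- carton: small cardboard carton, 70 x 140 x 100 mm high, at the back; origin under its centre; to be left alone
- brush: hand brush lying on the bench, under 50 mm high; to be left alone
Mind the look-alikes: they are no part of the job. Leave any pink or purple look-alike of the part that bears pail_small_centre alone.

How it is judged:
By the outcome, as a careful person would: the job done as asked, in the order asked, and still so for the second after the job is handed in, with the robot touching nothing.
It also fails if it takes over 72 s, if anything falls off the work surface, if the arm or the gripper's body presses on something with over 40 N, if the wrist force passes 120 N, or if a joint passes its speed limit or range.

## Robot

A 6-joint arm with a two-finger parallel gripper is mounted at the origin on the work surface. World frame = base frame: x ahead of the robot, y to its left, z up, the work surface at z = 0. Lengths are in m, angles in rad, forces in N, time in s.
With the tool pointing down it reaches from about 0.325 to 0.9 m from the base axis. Payload 3.5 kg.
Tool frame: the origin (TCP) lies midway between the tips of the shut fingers; the grasp point (between the pads) lies 19 mm behind it; z points along the fingers, y is the line along which they close (so a half turn about z gives the same grasp; the last joint's range is limited). The gripper opens to 85 mm and grips with 20 to 120 N. Pads are 22 mm wide; open, the fingers measure 114 mm over their backs; the gripper's body (76 mm by 85 mm) begins 54 mm behind the grasp point. The pads swing forward as they close: fully open they stand 13 mm farther back than shut.
Start: joints at [1.099, 0.276, -0.026, 1.268, 0, 1.467], TCP at [0.225, 0.583, 0.231] pointing down, gripper open.
Joint ranges: [-3.12, 3.12], [-0.85, 1.88], [-1.08, 1.24], [-1.95, 2.15], [-1.57, 1.53], [-3.14, 3.14]. Speed limits (rad/s): [2.57, 2.57, 3.14, 3.14, 3.14, 3.14].

## Interface

Orientations are given as a rotation vector (axis times angle).
In Python, from workcell import sensors, optics, bot gives the robot as it stands.
- The arm moves only by the tool step_arm, never from a script. Its argument "motion" is a list of rows, each a list of 3 entries, a list of its own where there are three numbers: the gripper command: -1 is fully open, 1 is shut, values between are in proportion, then the shift along the tool's x, y, z in mm, then the turn about the tool's z in degrees. A call has 1 to 10 rows; each row shifts and turns the commanded pose from where the row before left it, along the tool's axes as they then stand; what a row does not reach is not made up. A row lasts 1/10 s, in which the tool goes at most 50 mm and 8.59 degrees, less where a joint would pass 70% of its speed; a pose out of reach is approached as far as the arm can. A call with a gripper value outside its range is refused whole. The fingers move at their own pace and stop on an object; the grip force is fixed at half the most. Time passes only in rows, so rows that do not move let the fingers close. It gives the time, the measured TCP pose, the force, the opening and the grip force at its end, in the units of the state.
- sensors.get_state(): the state, without advancing time (a new reading comes with each control period).
- optics.camera(name): name is "scene" or "top" or "wrist"; returns a dict with "pixels" (384x512x3 uint8, blue, green, red), "range_z" (384x512 float32, m along the optical axis (not along the pixel's ray), 0 where there is no reading), "camera_matrix" (3x3 intrinsics, pixels), "pose" (4x4, takes a point from camera to world coordinates); the wrist camera has in their place "mount" (4x4, takes a point from camera to tool coordinates, whose origin is the TCP and whose axes are the flange's). Camera axes: x right, y up, looking along -z (the intrinsics and any distortion apply to the point x, -y, -z); pixel columns grow to the right and rows downward; lengths in m; the calibration is good to about 2 mm. The wrist camera is an equidistant fisheye: a pixel r from the principal point sees the ray r / f radians off the axis. A picture is of the moment at which its call begins: read the wrist's pose just before it.
- bot.hand_in(): hands the job in; it is judged then, once.
The state is a dict: "time": time; "joint_positions": joint angles; "dq": joint speeds; "tau": joint torques, N m; "tcp_pos": TCP position; "tool_rot": TCP orientation; "ft_force": force on the tool from outside, world axes, zero at the start; "torque": the same for the moment, N m; "finger_gap": opening from 0.0 (shut) to 1.0 (fully open); "grasp_force": force on a finger pad.
Only numpy, scipy, OpenCV 4.12 (cv2) and the standard library are available. Lean on these libraries where they do the work, as an engineer would, in place of code of your own. Each camera call takes 0.05 s, during which the arm holds its last target. There are 200 camera calls.

## Working session

There is one attempt and no reset: what is moved stays moved. The work goes in short steps, Python scripts to look and compute and a tool call to move; the robot and the scene stay as the last step left them, time stands still between calls to the robot, and variables do not carry over. Pictures are saved under pics/ and viewed, at most 10 in all, crops included, and the job is handed in when it is done.

Besides the shell and the picture viewer there is one more tool, called after "Emit:" as name(argument=value, ...) on one line, values as JSON. step_arm: Moves the arm, as the interface text tells. Its arguments: {"type":"object","properties":{"motion":{"type":"array","items":{"type":"array"}}},"required":["motion"]}

```bash
ls; mkdir -p pics
python3 - <<'E'
from workcell import sensors, optics, bot
import cv2, numpy as np
s=sensors.get_state(); print({k:np.round(v,3).tolist() for k,v in s.items()})
for n in ("scene","top"):
    d=optics.camera(n); cv2.imwrite(f"pics/{n}0.png",d["pixels"]); np.savez(f"{n}0.npz",**d)
    print(n,d["camera_matrix"].round(1).tolist(),d["pose"].round(3).tolist(),[k for k in d])
a=cv2.imread("pics/top0.png");cv2.imwrite("pics/top0b.png",cv2.resize(a,(800,600)))
a=cv2.imread("pics/scene0.png");cv2.imwrite("pics/scene0b.png",cv2.resize(a,(800,600)))
E
```

```text
pics
{'time': 0.0, 'joint_positions': [1.099, 0.277, -0.028, 1.268, 0.0, 1.467], 'dq': [0.001, -0.002, -0.0, 0.003, -0.0, 0.002], 'tau': [-0.002, -44.551, 29.52, 0.016, -0.0, -0.0], 'tcp_pos': [0.225, 0.582, 0.23], 'tool_rot': [-0.576, -3.088, 0.003], 'ft_force': [-0.149, -0.391, 0.723], 'torque': [-0.006, 0.0, 0.024], 'grasp_force': 0.0, 'finger_gap': 1.0}
scene [[410.9, 0.0, 259.4], [0.0, 410.9, 194.3], [0.0, 0.0, 1.0]] [[-0.574, -0.557, 0.6, 1.413], [0.819, -0.372, 0.438, 0.596], [-0.021, 0.742, 0.67, 0.974], [0.0, 0.0, 0.0, 1.0]] ['pixels', 'range_z', 'camera_matrix', 'pose']
top [[429.3, 0.0, 258.9], [0.0, 429.3, 194.9], [0.0, 0.0, 1.0]] [[0.021, 0.99, -0.138, 0.458], [-1.0, 0.019, -0.019, 0.028], [-0.017, 0.138, 0.99, 1.189], [0.0, 0.0, 0.0, 1.0]] ['pixels', 'range_z', 'camera_matrix', 'pose']
```

View pics/top0b.png

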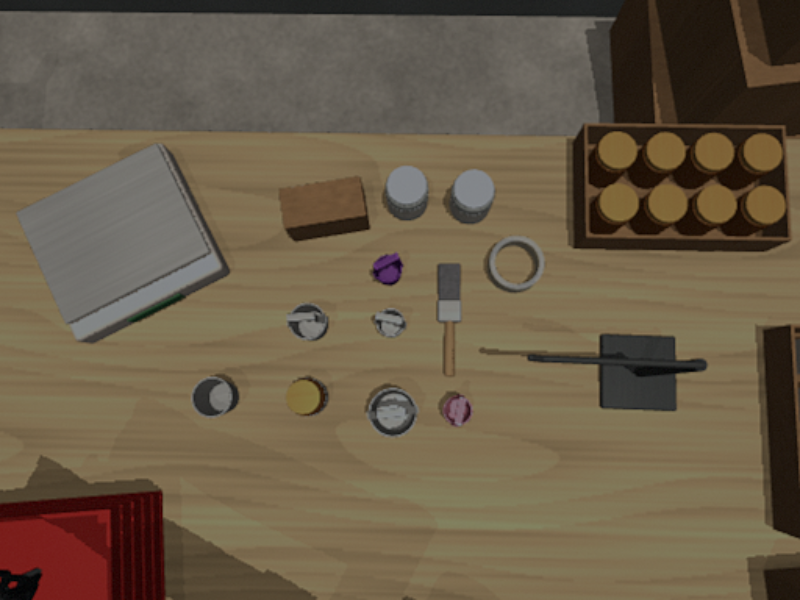

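View pics/scene0b.png

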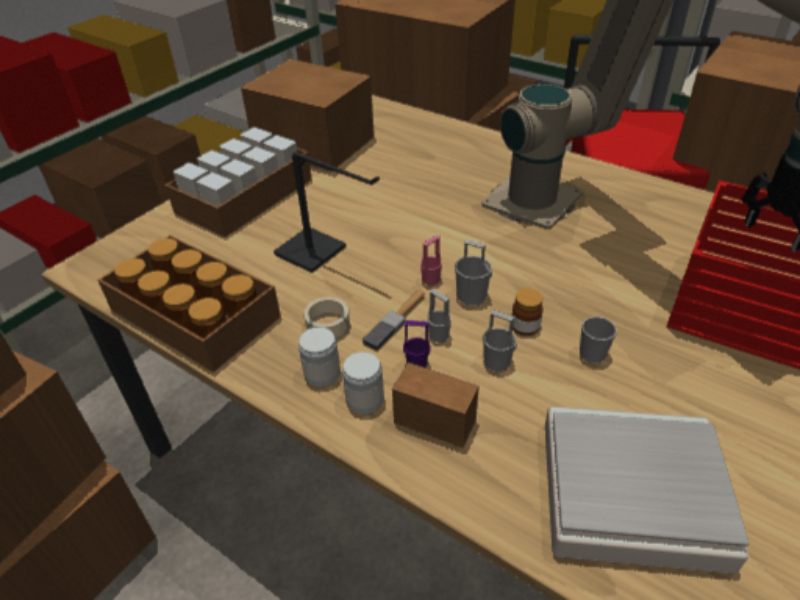

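The top view (800x600 px) shows the large pail at (392,411), the middle pail at (308,322) and the small steel pail at (390,322). The look-alikes are pink at (457,410) and purple at (388,268). The cup is at (214,397), the jar at (306,397), the hook foot at (638,372), and the hook arm runs from (705,365) to (530,357). The choices are the three grey pails with handles.

```bash
cat > h.py <<'E'
import numpy as np, cv2
from scipy.spatial.transform import Rotation as R
def cloud(d):
    z=d["range_z"]; K=d["camera_matrix"]; v,u=np.mgrid[:384,:512]
    p=np.stack([(u-K[0,2])/K[0,0]*z,-(v-K[1,2])/K[1,1]*z,-z],-1)
    w=p@d["pose"][:3,:3].T+d["pose"][:3,3]; w[z<=0]=np.nan
    return w
def ray(d,u,v,h):
    K=d["camera_matrix"];r=d["pose"][:3,:3]@np.array([(u-K[0,2])/K[0,0],-(v-K[1,2])/K[1,1],-1]);c=d["pose"][:3,3]
    return c+r*(h-c[2])/r[2]
E
python3 - <<'E'
from h import *
T=dict(np.load("top0.npz")); S=dict(np.load("scene0.npz"))
W=cloud(T); V=cloud(S)
print("table z",np.nanmedian(W[200:215,300:330,2]),)
def near(C,c,r,z0,z1):
    P=C.reshape(-1,3); m=(np.hypot(P[:,0]-c[0],P[:,1]-c[1])<r)&(P[:,2]>z0)&(P[:,2]<z1); return P[m]
g={"large":(392,411,.149,.085,.04),"middle":(308,322,.132,.068,.032),"small":(390,322,.117,.053,.025),"pink":(457,410,.117,.053,.025),"purple":(388,268,.117,.053,.025)}
for n,(u,v,H,hr,rr) in g.items():
    c=ray(T,u*.64,v*.64,hr)
    for nm,C in (("top",W),("scene",V)):
        rim=near(C,c,.06,hr-.012,hr+.006); bar=near(C,c,.06,H-.012,H+.01)
        if len(rim)<4 or len(bar)<2: print(n,nm,len(rim),len(bar),c.round(3)); continue
        # circle fit
        A=np.c_[rim[:,:2]*2,np.ones(len(rim))]; s=np.linalg.lstsq(A,(rim[:,:2]**2).sum(1),rcond=None)[0]
        q=bar[:,:2]-bar[:,:2].mean(0); e=np.linalg.svd(q)
        print(n,nm,"rimfit",s[:2].round(4),round(float(np.sqrt(s[2]+s[:2]@s[:2])),4),"bar",len(bar),bar.mean(0).round(4),"dir",np.degrees(np.arctan2(e[2][0,1],e[2][0,0])).round(1),"ext",np.ptp(q@e[2][0]).round(3),np.ptp(q@e[2][1]).round(3))
for nm,C in (("top",W),("scene",V)):
    P=C.reshape(-1,3); c=ray(T,620*.64,362*.64,.27)
    m=(np.abs(P[:,2]-.275)<.02)&(np.abs(P[:,0]-c[0])<.1)&(np.abs(P[:,1]-c[1])<.2)
    a=P[m]; e=np.linalg.svd(a-a.mean(0),full_matrices=False)[2][0]; 
    L=np.polyfit(a[:,1],a[:,0],1); i=np.argsort(a[:,1])
    print(nm,len(a),"mean",a.mean(0).round(4),"dir",e.round(4),"lin x=f(y)",L.round(4)); print(a[i[:4]].round(3).tolist(),a[i[-4:]].round(3).tolist())
    m=(np.abs(P[:,2]-.014)<.008)&(np.hypot(P[:,0]-c[0],P[:,1]-c[1])<.25)
c=ray(T,638*.64,372*.64,.014);print("foot",c)
# foot dark rect
m=(T["pixels"].max(2)<60).astype(np.uint8); m[:, :380]=0
P=W; mm=m&(np.abs(W[...,2]-.014)<.008)&(np.hypot(W[...,0]-c[0],W[...,1]-c[1])<.11)
q=W[mm>0][:,:2].astype(np.float32); print(len(q),cv2.minAreaRect(q*1000))
for n,(u,v,h) in {"cup":(214,397,.075),"jar":(306,397,.085),"tape":(516,264,.045),"can1":(407,180,.1),"can2":(473,185,.1),"brush":(449,320,.03),"carton":(323,205,.1)}.items(): print(n,ray(T,u*.64,v*.64,h).round(3))
E
```

```text
table z 0.0006039982379562048
large top rimfit [0.4361 0.0675] 0.0379 bar 92 [0.4359 0.0677 0.1495] dir -80.9 ext 0.042 0.012
large scene rimfit [0.4347 0.0689] 0.0381 bar 48 [0.4357 0.0707 0.1475] dir 97.2 ext 0.044 0.016
middle top rimfit [0.5843 0.2158] 0.0302 bar 89 [0.5844 0.2157 0.1322] dir 95.9 ext 0.044 0.012
middle scene rimfit [0.5833 0.2178] 0.0303 bar 59 [0.5834 0.2181 0.13  ] dir 95.8 ext 0.043 0.017
small top rimfit [0.5865 0.0754] 0.0232 bar 85 [0.5865 0.0755 0.117 ] dir -101.5 ext 0.044 0.012
small scene rimfit [0.585  0.0781] 0.0234 bar 54 [0.5862 0.078  0.1156] dir 81.2 ext 0.045 0.013
pink top rimfit [ 0.4413 -0.0398] 0.0232 bar 90 [ 0.4409 -0.0401  0.1175] dir 169.2 ext 0.044 0.012
pink scene rimfit [ 0.4399 -0.0397] 0.0237 bar 41 [ 0.4408 -0.0387  0.1151] dir -10.6 ext 0.047 0.016
purple top rimfit [0.6805 0.0829] 0.0237 bar 89 [0.68   0.0829 0.117 ] dir -62.6 ext 0.044 0.013
purple scene rimfit [0.6793 0.0843] 0.0234 bar 61 [0.6802 0.0835 0.1159] dir 115.6 ext 0.045 0.016
top 573 mean [ 0.5145 -0.2477  0.2749] dir [0.0182 0.9994 0.029 ] lin x=f(y) [0.0182 0.519 ]
[[0.512, -0.365, 0.269], [0.514, -0.365, 0.27], [0.519, -0.363, 0.269], [0.514, -0.363, 0.269]] [[0.517, -0.12, 0.293], [0.519, -0.119, 0.289], [0.515, -0.119, 0.29], [0.517, -0.118, 0.292]]
scene 203 mean [ 0.5156 -0.2443  0.2722] dir [-0.0106 -0.9991 -0.0408] lin x=f(y) [0.0106 0.5182]
[[0.51, -0.365, 0.268], [0.519, -0.357, 0.263], [0.519, -0.357, 0.267], [0.52, -0.356, 0.26]] [[0.512, -0.121, 0.289], [0.513, -0.121, 0.282], [0.515, -0.119, 0.287], [0.521, -0.118, 0.291]]
foot [ 0.5111681  -0.35621649  0.014     ]
1827 ((512.0946044921875, -355.0308837890625), (130.50364685058594, 127.23206329345703), 89.10163879394531)
cup [0.453 0.362 0.075]
jar [0.456 0.208 0.085]
tape [ 0.692 -0.141  0.045]
can1 [0.821 0.05  0.1  ]
can2 [ 0.814 -0.061  0.1  ]
brush [ 0.594 -0.027  0.03 ]
carton [0.776 0.19  0.1  ]
```

```bash
cat >> h.py <<'E'
def plan(x,y,z,yaw=None):
    "shift in tool axes (mm) from the measured pose to x,y,z, and turn (deg) to bring tool y to yaw (mod 180 not applied)"
    from workcell import sensors
    s=sensors.get_state(); M=R.from_rotvec(s["tool_rot"]).as_matrix()
    d=M.T@(np.array([x,y,z])-s["tcp_pos"])*1000; yw=np.degrees(np.arctan2(M[1,1],M[0,1]))
    print("t",round(s["time"],2),"tcp",np.round(s["tcp_pos"],4),"yaw",yw.round(2),"tilt",np.degrees(np.arccos(-M[2,2])).round(2),"F",np.round(s["ft_force"],2),"gap",round(float(s["finger_gap"]),3),"q6",round(float(s["joint_positions"][5]),2))
    print("shift",d.round(1),"turn",None if yaw is None else round(yw-yaw,1))
    return d
E
python3 - <<'E'
from h import *
plan(.4355,.0685,.23,99)
a=cv2.imread("pics/scene0.png")[140:250,250:350]; b=cv2.imread("pics/top0.png")[160:285,180:310]
cv2.imwrite("pics/crop.png",np.hstack([cv2.resize(a,(400,440),interpolation=2),cv2.resize(b,(400,440),interpolation=2)]))
E
```

```text
t 0.1 tcp [0.225  0.5823 0.2302] yaw 68.87 tilt 0.12 F [-0.48 -0.26 -0.1 ] gap 1.001 q6 1.47
shift [-381.6 -403.4    1. ] turn -30.1
```

View pics/crop.png

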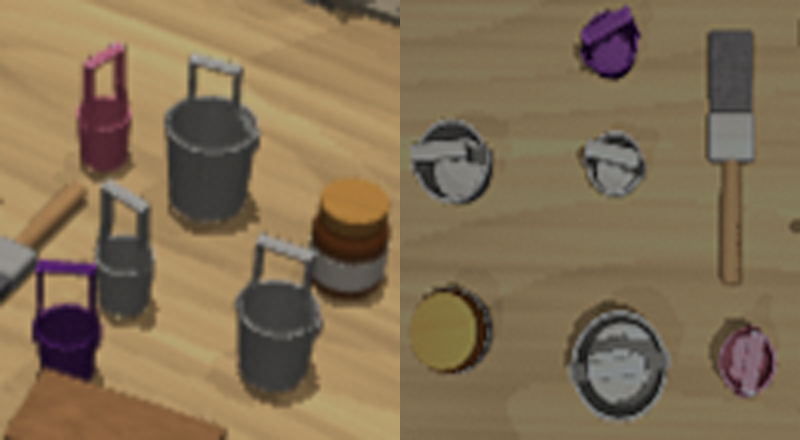

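The crop confirms the three grey steel pails: large, upper centre on the left side; small, left of centre; middle, lower right. Pink and purple are the decoys. I'll start with the large pail.

Emit:
step_arm(motion=[[-1,[-31,-33,0],0],[-1,[-32,-34,0],0],[-1,[-32,-34,0],0],[-1,[-32,-34,0],0],[-1,[-32,-34,0],0],[-1,[-32,-34,0],0],[-1,[-32,-34,0],0],[-1,[-32,-34,0],0],[-1,[-32,-34,0],0],[-1,[-32,-34,0],0]])

```text
time: 1.1
tcp_pos: [0.4006, 0.1499, 0.2311]
tool_rot: [-0.576, -3.088, -0.0]
ft_force: [1.1, -0.2, 0.6]
finger_gap: 1.001
grasp_force: 0.0
```

Emit:
step_arm(motion=[[-1,[-32,-34,0],0],[-1,[-31,-31,0],0],[-1,[0,0,0],-7.5],[-1,[0,0,0],-7.5],[-1,[0,0,0],-7.5],[-1,[0,0,0],-7.5],[-1,[0,0,0],0]])

```text
time: 1.8
tcp_pos: [0.4356, 0.0683, 0.2309]
tool_rot: [0.242, -3.131, -0.0]
ft_force: [-0.3, 0.3, 0.7]
finger_gap: 0.999
grasp_force: 0.0
```

Run:
```python
from h import *
from workcell import optics
plan(.4355,.0685,.110,99)
d=optics.camera("wrist"); print(d["camera_matrix"],d["mount"].round(4)); np.savez("w0.npz",**d)
cv2.imwrite("pics/w0.png",d["pixels"])
```

```text
t 1.8 tcp [0.4356 0.0683 0.2309] yaw 98.84 tilt 0.06 F [-0.32  0.28  0.71] gap 0.999 q6 -0.15
shift [-1.000e-01  2.000e-01  1.209e+02] turn -0.2
[[297.31863964   0.         252.11320028]
 [  0.         297.31863964 189.08984686]
 [  0.           0.           1.        ]] [[-1.000e-04  9.445e-01  3.284e-01  8.470e-02]
 [ 1.000e+00  2.000e-04 -4.000e-04  6.000e-04]
 [-4.000e-04  3.284e-01 -9.445e-01 -1.430e-01]
 [ 0.000e+00  0.000e+00  0.000e+00  1.000e+00]]
```

View pics/w0.png

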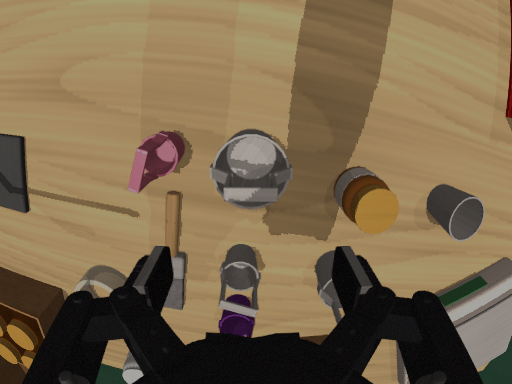

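The wrist view shows the large pail's bar at about (250,194), midway between the open fingers, with pink at (158,160) and the small and purple pails below. I'll check its position by casting that ray.

```bash
cat >> h.py <<'E'
def wray(u,v,h,d,pos,rot):
    K=d["camera_matrix"];a=np.array([(u-K[0,2]),(v-K[1,2])])/K[0,0];th=np.hypot(*a);n=a/th
    r=np.array([np.sin(th)*n[0],-np.sin(th)*n[1],-np.cos(th)]);M=R.from_rotvec(rot).as_matrix()
    c=M@d["mount"][:3,3]+pos;r=M@d["mount"][:3,:3]@r
    return c+r*(h-c[2])/r[2]
E
python3 - <<'E'
from h import *
d=dict(np.load("w0.npz")); pos=[.4356,.0683,.2309];rot=[.242,-3.131,0]
for u,v in ((222,194),(280,194),(250,188),(250,202)): print(wray(u,v,.149,d,pos,rot).round(4))
E
```

```text
[0.4368 0.0446 0.149 ]
[0.4296 0.0909 0.149 ]
[0.4283 0.0662 0.149 ]
[0.4402 0.068  0.149 ]
```

Emit:
step_arm(motion=[[-1,[0,0,30],0],[-1,[0,0,30],0],[-1,[0,0,30],0],[-1,[0,0,20],0],[-1,[0,0,11],0],[1,[0,0,0],0],[1,[0,0,0],0],[1,[0,0,0],0],[1,[0,0,0],0],[1,[0,0,0],0]])

```text
time: 2.85
tcp_pos: [0.4376, 0.0683, 0.1118]
tool_rot: [-0.242, 3.129, -0.001]
ft_force: [0.0, -1.1, 4.8]
finger_gap: 0.507
grasp_force: 61.5
```

Emit:
step_arm(motion=[[1,[0,0,0],0],[1,[0,0,0],0],[1,[0,0,0],0],[1,[0,0,0],0],[1,[0,0,-5],0],[1,[0,0,-10],0],[1,[0,0,-20],0],[1,[0,0,0],0],[1,[0,0,0],0]])

```text
time: 3.75
tcp_pos: [0.4362, 0.0685, 0.1455]
tool_rot: [-0.243, 3.131, 0.0]
ft_force: [0.4, 0.3, -1.7]
finger_gap: 0.508
grasp_force: 61.1
```

Emit:
step_arm(motion=[[1,[0,0,-25],0],[1,[0,0,-35],0],[1,[0,0,-40],0],[1,[0,0,-30],0],[1,[-10,-20,0],0],[1,[-16,-35,0],0],[1,[-18,-37,0],0],[1,[-12,-26,0],0],[1,[-6,-11,0],0],[1,[0,0,0],4]])

```text
time: 4.75
tcp_pos: [0.5174, -0.0506, 0.2738]
tool_rot: [0.127, -3.137, -0.001]
ft_force: [-0.2, -0.5, -2.2]
finger_gap: 0.508
grasp_force: 61.7
```

Emit:
step_arm(motion=[[1,[0,0,0],8],[1,[0,0,0],8],[1,[0,0,0],8],[1,[0,0,0],8],[1,[0,0,0],8],[1,[0,0,0],8],[1,[0,0,0],8],[1,[0,0,0],8],[1,[0,0,0],8],[1,[0,0,0],8]])

```text
time: 5.75
tcp_pos: [0.5161, -0.0486, 0.2742]
tool_rot: [-1.92, -2.483, 0.001]
ft_force: [0.4, 1.1, -1.2]
finger_gap: 0.507
grasp_force: 61.8
```

Emit:
step_arm(motion=[[1,[0,0,0],8],[1,[0,0,0],7.8],[1,[0,0,0],0],[1,[0,0,0],0]])

```text
time: 6.15
tcp_pos: [0.5165, -0.0489, 0.2746]
tool_rot: [-2.235, -2.206, 0.001]
ft_force: [0.4, 0.0, -1.3]
finger_gap: 0.504
grasp_force: 61.7
```

Run:
```python
from h import *
from workcell import optics
plan(.514,-.3005,.274,-1)
for n in ("scene","top"):
    d=optics.camera(n); np.savez(n+"1.npz",**d); cv2.imwrite(f"pics/{n}1.png",d["pixels"])
    W=cloud(d); P=W.reshape(-1,3); 
    m=(np.abs(P[:,0]-.517)<.04)&(np.abs(P[:,1]+.05)<.03)&(P[:,2]>.20)&(P[:,2]<.26); a=P[m]
    h=np.histogram(a[:,2],12); print(n,len(a),h[0],h[1].round(3))
a=cv2.imread("pics/scene1.png")[60:240,160:360]; b=cv2.imread("pics/top1.png")[150:330,260:460]
cv2.imwrite("pics/c1.png",np.hstack([cv2.resize(a,(400,360),interpolation=2),cv2.resize(b,(400,360),interpolation=2)]))
```

```text
t 6.15 tcp [ 0.5165 -0.0489  0.2746] yaw -0.74 tilt 0.1 F [ 0.38  0.03 -1.3 ] gap 0.504 q6 1.36
shift [-251.6    0.8    0.4] turn 0.3
scene 340 [24 30 31 35 29 32 32 27 43 29 14 14] [0.2   0.205 0.21  0.215 0.22  0.225 0.23  0.235 0.24  0.245 0.249 0.254
 0.259]
top 3 [1 0 0 0 0 0 0 0 0 1 0 1] [0.228 0.229 0.231 0.233 0.234 0.236 0.237 0.239 0.24  0.242 0.243 0.245
 0.246]
```

View pics/c1.png

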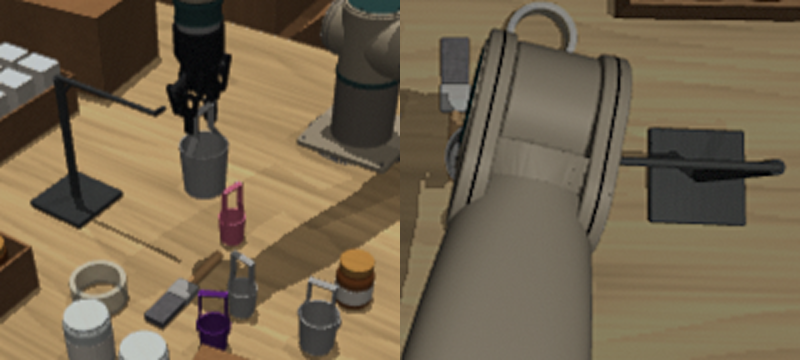

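The scene crop shows the pail held upright and level with the arm's tip, at about (205,150), clear of everything. Next it goes along the arm.

Emit:
step_arm(motion=[[1,[-15,0,0],0],[1,[-25,0,0],0],[1,[-25,0,0],0],[1,[-25,0,0],0],[1,[-20,0,0],0]])

```text
time: 6.75
tcp_pos: [0.5152, -0.1616, 0.2753]
tool_rot: [2.239, 2.203, -0.001]
ft_force: [0.2, -0.2, -0.9]
finger_gap: 0.504
grasp_force: 61.7
```

Emit:
step_arm(motion=[[1,[-30,0,0],0],[1,[-35,0,0],0],[1,[-35,0,0],0],[1,[-25,1,0],0],[1,[-15,0,0],0],[1,[0,0,0],0],[1,[0,0,0],0]])

```text
time: 7.45
tcp_pos: [0.5138, -0.2991, 0.2751]
tool_rot: [-2.239, -2.202, -0.001]
ft_force: [0.1, 0.3, -1.6]
finger_gap: 0.506
grasp_force: 61.7
```

Run:
```python
from h import *
from workcell import optics
plan(.514,-.3005,.241,-1)
n="scene"
d=optics.camera(n); np.savez(n+"2.npz",**d)
cv2.imwrite("pics/c2.png",cv2.resize(d["pixels"][40:220,120:320],(800,600)[:1]+(600,),interpolation=2))
```

```text
t 7.45 tcp [ 0.5138 -0.2991  0.2751] yaw -0.93 tilt 0.08 F [ 0.13  0.28 -1.56] gap 0.506 q6 0.95
shift [-1.4  0.3 34.1] turn 0.1
```

View pics/c2.png

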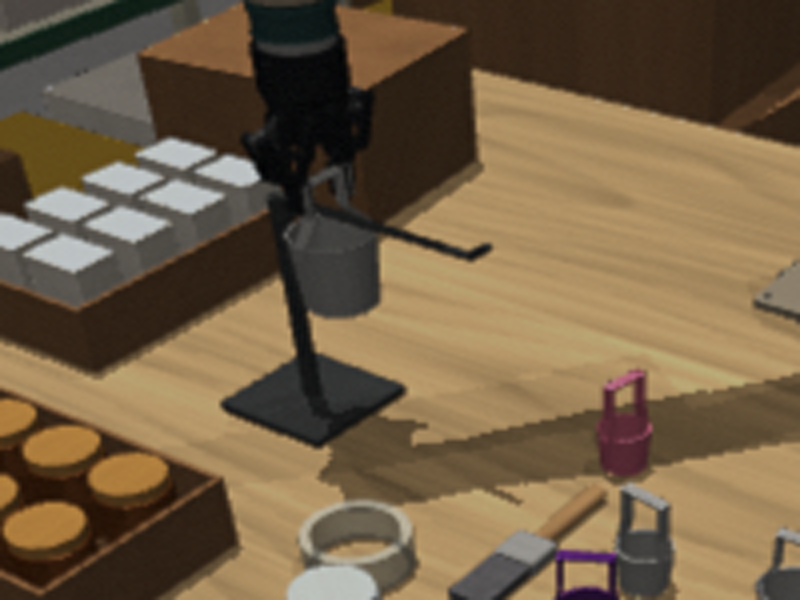

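Emit:
step_arm(motion=[[1,[-2,0,10],0],[1,[0,0,12],0],[1,[0,0,6],0],[1,[0,0,0],0],[1,[0,0,0],0]])

```text
time: 8.0
tcp_pos: [0.5139, -0.301, 0.2468]
tool_rot: [-2.238, -2.203, 0.0]
ft_force: [-0.1, 0.8, -1.4]
finger_gap: 0.508
grasp_force: 61.7
```

Emit:
step_arm(motion=[[1,[0,0,2],0],[1,[0,0,0],0]])

```text
time: 8.2
tcp_pos: [0.5142, -0.3015, 0.2455]
tool_rot: [2.239, 2.203, 0.0]
ft_force: [0.9, 0.5, -1.0]
finger_gap: 0.506
grasp_force: 61.7
```

Emit:
step_arm(motion=[[1,[0,0,2],0],[1,[0,0,0],0]])

```text
time: 8.4
tcp_pos: [0.514, -0.3015, 0.2432]
tool_rot: [-2.239, -2.203, 0.0]
ft_force: [0.4, -0.1, -2.5]
finger_gap: 0.507
grasp_force: 61.7
```

Emit:
step_arm(motion=[[1,[0,0,1],0],[1,[0,0,0],0]])

```text
time: 8.6
tcp_pos: [0.514, -0.3014, 0.2422]
tool_rot: [-2.239, -2.203, 0.0]
ft_force: [0.7, 1.2, -2.0]
finger_gap: 0.508
grasp_force: 61.7
```

Emit:
step_arm(motion=[[1,[0,0,1],0],[1,[0,0,0],0]])

```text
time: 8.8
tcp_pos: [0.5141, -0.3016, 0.2416]
tool_rot: [2.239, 2.203, 0.0]
ft_force: [0.6, 0.7, -0.0]
finger_gap: 0.506
grasp_force: 62.1
```

Emit:
step_arm(motion=[[1,[0,0,1],0],[1,[0,0,0],0]])

```text
time: 9.0
tcp_pos: [0.5142, -0.3016, 0.2414]
tool_rot: [2.239, 2.203, 0.0]
ft_force: [-1.8, 0.6, 4.7]
finger_gap: 0.5
grasp_force: 62.5
```

Contact. I'll ease off 1 mm, open and rise.

Emit:
step_arm(motion=[[1,[0,0,-1],0],[0.5,[0,0,0],0],[-1,[0,0,0],0],[-1,[0,0,0],0],[-1,[0,0,0],0],[-1,[0,0,0],0],[-1,[0,0,0],0],[-1,[0,0,-10],0],[-1,[0,0,-20],0],[-1,[0,0,-25],0]])

```text
time: 10.0
tcp_pos: [0.5135, -0.3011, 0.2965]
tool_rot: [-2.238, -2.202, 0.001]
ft_force: [-0.4, -1.7, -0.2]
finger_gap: 1.0
grasp_force: 0.0
```

```bash
cat >> h.py <<'E'
def hung(d,C):
    P=C.reshape(-1,3); out={}
    return P[(np.abs(P[:,0]-.514)<.05)&(P[:,1]>-.345)&(P[:,1]<-.11)&(P[:,2]>.10)&(P[:,2]<.30)]
E
python3 - <<'E'
from h import *
from workcell import optics
plan(.514,-.2,.30,96)
d=optics.camera("scene"); np.savez("scene3.npz",**d); W=cloud(d)
P=hung(d,W); b=P[(P[:,2]<.2)]; print("body z<.2 y range",np.percentile(b[:,1],[1,50,99]).round(4),"x",np.percentile(b[:,0],[1,99]).round(3),"zmin",b[:,2].min())
cv2.imwrite("pics/c3.png",cv2.resize(d["pixels"][40:220,120:320],(660,594),interpolation=2))
E
```

```text
t 10.0 tcp [ 0.5135 -0.3011  0.2965] yaw -0.93 tilt 0.12 F [-0.37 -1.68 -0.19] gap 1.0 q6 0.95
shift [101.1  -1.1  -3.4] turn -96.9
body z<.2 y range [-0.3318 -0.2783 -0.2572] x [0.476 0.551] zmin 0.10318349192529308
```

View pics/c3.png

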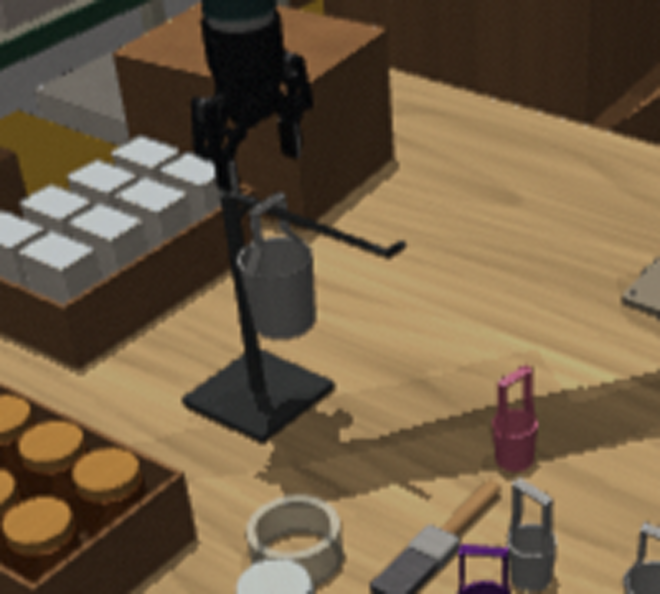

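The large pail hangs at about (280,290) beside the post. Now the middle one.

Emit:
step_arm(motion=[[-1,[0,0,-25],0],[-1,[30,3,0],0],[-1,[44,5,0],0],[-1,[44,5,0],0],[-1,[44,5,0],0],[-1,[44,5,0],0],[-1,[44,5,0],0],[-1,[44,5,0],0],[-1,[44,5,0],0],[-1,[44,5,0],0]])

```text
time: 11.05
tcp_pos: [0.5635, 0.0817, 0.3223]
tool_rot: [2.238, 2.203, 0.002]
ft_force: [-0.1, 0.1, -1.0]
finger_gap: 1.001
grasp_force: 0.0
```

Emit:
step_arm(motion=[[-1,[44,6,0],0],[-1,[44,7,0],0],[-1,[30,7,0],0],[-1,[19,0,0],0],[-1,[0,0,20],-8],[-1,[0,0,20],-8],[-1,[0,0,20],-8],[-1,[0,0,20],-8],[-1,[0,0,10],-8],[-1,[0,0,0],-8]])

```text
time: 12.05
tcp_pos: [0.5839, 0.2154, 0.2293]
tool_rot: [-1.141, -2.924, 0.004]
ft_force: [-0.5, -0.8, -0.0]
finger_gap: 0.999
grasp_force: 0.0
```

Emit:
step_arm(motion=[[-1,[0,0,0],-8],[-1,[0,0,0],-8],[-1,[0,0,0],-8],[-1,[0,0,0],-8],[-1,[0,0,0],-8],[-1,[0,0,0],-8.5],[-1,[0,0,0],0]])

```text
time: 12.75
tcp_pos: [0.5855, 0.2159, 0.2318]
tool_rot: [-0.151, 3.138, -0.0]
ft_force: [0.2, -0.1, -0.5]
finger_gap: 0.998
grasp_force: 0.0
```

```bash
cat >> h.py <<'E'
def wbar(H,pos_guess):
    "bright bar blob in the wrist view nearest the predicted place"
    from workcell import sensors, optics
    s=sensors.get_state(); d=optics.camera("wrist"); g=d["pixels"]
    b=[]
    pix=np.argwhere(np.ones((384,512),bool))
    K=d["camera_matrix"]; z=d["range_z"]; u=pix[:,1];v=pix[:,0]
    a=np.c_[u-K[0,2],v-K[1,2]]/K[0,0]; th=np.hypot(*a.T)+1e-9
    r=np.c_[np.sin(th)*a[:,0]/th,-np.sin(th)*a[:,1]/th,-np.cos(th)]; r=r*(z[v,u]/np.cos(th))[:,None]
    M=R.from_rotvec(s["tool_rot"]).as_matrix(); w=(r@d["mount"][:3,:3].T+d["mount"][:3,3])@M.T+s["tcp_pos"]
    m=(z[v,u]>0)&(np.hypot(w[:,0]-pos_guess[0],w[:,1]-pos_guess[1])<.035)&(abs(w[:,2]-H)<.008)
    q=w[m]; box=cv2.minAreaRect((q[:,:2]*1000).astype(np.float32)); e=np.linalg.svd(q[:,:2]-q[:,:2].mean(0),full_matrices=False)[2][0]
    print("wrist bar n",len(q),"box",np.round(box[0],1),np.round(box[1],1),"z",q[:,2].mean().round(4),"dir",np.degrees(np.arctan2(e[1],e[0])).round(1))
E
python3 - <<'E'
from h import *
plan(.584,.2165,.128-.036,95.9)
wbar(.132,(.584,.2165))
E
```

```text
t 12.75 tcp [0.5855 0.2159 0.2318] yaw 95.51 tilt 0.02 F [ 0.25 -0.09 -0.47] gap 0.998 q6 0.15
shift [  1.5   0.8 139.8] turn -0.4
wrist bar n 707 box [582.2 216.2] [11.8 43.5] z 0.1322 dir 95.9
```

Emit:
step_arm(motion=[[-1,[2,0,30],-0.4],[-1,[0,0,40],0],[-1,[0,0,35],0],[-1,[0,0,22],0],[-1,[0,0,10],0],[-1,[0,0,2],0],[1,[0,0,0],0],[1,[0,0,0],0],[1,[0,0,0],0],[1,[0,0,0],0]])

```text
time: 13.8
tcp_pos: [0.5851, 0.2164, 0.0943]
tool_rot: [-0.163, 3.134, 0.0]
ft_force: [0.7, -1.0, 5.1]
finger_gap: 0.507
grasp_force: 61.4
```

Emit:
step_arm(motion=[[1,[0,0,0],0],[1,[0,0,0],0],[1,[0,0,0],0],[1,[0,0,0],0],[1,[0,0,-5],0],[1,[0,0,-10],0],[1,[0,0,-20],0],[1,[0,0,0],0],[1,[0,0,0],0]])

```text
time: 14.7
tcp_pos: [0.5838, 0.2164, 0.1276]
tool_rot: [-0.164, 3.136, 0.001]
ft_force: [-0.1, -0.1, -1.8]
finger_gap: 0.508
grasp_force: 61.2
```

Run:
```python
from h import *
plan(.5165,-.05,.275,-1)
```

```text
t 14.7 tcp [0.5838 0.2164 0.1276] yaw 95.97 tilt 0.06 F [-0.07 -0.1  -1.84] gap 0.508 q6 0.15
shift [  94.5 -257.9 -147.5] turn 97.0
```

Emit:
step_arm(motion=[[1,[0,0,-25],0],[1,[0,0,-40],0],[1,[0,0,-45],0],[1,[0,0,-38],0],[1,[9,-25,0],0],[1,[15,-40,0],0],[1,[15,-42,0],0],[1,[15,-42,0],0],[1,[15,-42,0],0],[1,[15,-40,0],0]])

```text
time: 15.7
tcp_pos: [0.5225, -0.0237, 0.2739]
tool_rot: [0.164, -3.135, -0.001]
ft_force: [0.8, 0.0, -1.7]
finger_gap: 0.507
grasp_force: 61.7
```

Emit:
step_arm(motion=[[1,[10,-27,0],0],[1,[0,0,0],7],[1,[0,0,0],8],[1,[0,0,0],8],[1,[0,0,0],8],[1,[0,0,0],8],[1,[0,0,0],8],[1,[0,0,0],8],[1,[0,0,0],8],[1,[0,0,0],8]])

```text
time: 16.7
tcp_pos: [0.516, -0.0499, 0.2738]
tool_rot: [-1.695, -2.642, 0.001]
ft_force: [-0.0, -0.1, -1.8]
finger_gap: 0.51
grasp_force: 62.1
```

Emit:
step_arm(motion=[[1,[0,0,0],8],[1,[0,0,0],8],[1,[0,0,0],8],[1,[0,0,0],2],[1,[0,0,0],0],[1,[0,0,0],0]])

```text
time: 17.3
tcp_pos: [0.5162, -0.0499, 0.2744]
tool_rot: [-2.239, -2.201, 0.001]
ft_force: [-0.0, 0.3, -2.2]
finger_gap: 0.507
grasp_force: 62.1
```

Run:
```python
from h import *
plan(.515,-.2225,.275,-1)
```

```text
t 17.3 tcp [ 0.5162 -0.0499  0.2744] yaw -0.98 tilt 0.1 F [-0.04  0.35 -2.24] gap 0.507 q6 1.37
shift [-172.5    1.7   -0.7] turn 0.0
```

Emit:
step_arm(motion=[[1,[-15,0,0],0],[1,[-25,0,0],0],[1,[-30,0,0],0],[1,[-30,0,0],0],[1,[-30,1,0],0],[1,[-25,0,0],0],[1,[-17,0,0],0],[1,[0,0,0],0]])

```text
time: 18.1
tcp_pos: [0.5146, -0.2246, 0.275]
tool_rot: [2.244, 2.198, -0.001]
ft_force: [0.1, 0.1, -1.8]
finger_gap: 0.507
grasp_force: 62.0
```

Emit:
step_arm(motion=[[1,[0,0,10],0],[1,[0,0,12],0],[1,[0,0,6],0],[1,[0,0,2],0],[1,[0,0,0],0],[1,[0,0,0],0]])

```text
time: 18.7
tcp_pos: [0.5149, -0.2219, 0.2455]
tool_rot: [2.24, 2.202, 0.0]
ft_force: [1.0, -0.4, -2.4]
finger_gap: 0.505
grasp_force: 62.0
```

Emit:
step_arm(motion=[[1,[0,0,1],0],[1,[0,0,0],0]])

```text
time: 18.9
tcp_pos: [0.515, -0.2222, 0.2447]
tool_rot: [2.241, 2.201, 0.0]
ft_force: [-0.3, 0.5, -1.5]
finger_gap: 0.503
grasp_force: 62.0
```

Emit:
step_arm(motion=[[1,[0,0,1],0],[1,[0,0,0],0]])

```text
time: 19.1
tcp_pos: [0.5147, -0.2222, 0.2433]
tool_rot: [2.241, 2.201, 0.0]
ft_force: [-0.2, 0.1, -2.0]
finger_gap: 0.505
grasp_force: 62.0
```

Emit:
step_arm(motion=[[1,[0,0,1],0],[1,[0,0,0],0]])

```text
time: 19.3
tcp_pos: [0.5146, -0.2221, 0.2422]
tool_rot: [-2.241, -2.201, 0.0]
ft_force: [1.5, -0.1, -1.8]
finger_gap: 0.504
grasp_force: 62.0
```

Emit:
step_arm(motion=[[1,[0,0,1],0],[1,[0,0,0],0]])

```text
time: 19.5
tcp_pos: [0.5146, -0.2221, 0.2412]
tool_rot: [-2.241, -2.201, 0.0]
ft_force: [-0.6, 0.0, -2.4]
finger_gap: 0.508
grasp_force: 62.0
```

Emit:
step_arm(motion=[[1,[0,0,1],0],[1,[0,0,0],0]])

```text
time: 19.7
tcp_pos: [0.5148, -0.2221, 0.241]
tool_rot: [2.241, 2.201, 0.0]
ft_force: [-2.5, 0.3, 1.1]
finger_gap: 0.509
grasp_force: 62.7
```

Emit:
step_arm(motion=[[1,[0,0,1],0],[1,[0,0,0],0]])

```text
time: 19.9
tcp_pos: [0.5148, -0.2222, 0.2409]
tool_rot: [2.24, 2.201, 0.0]
ft_force: [-3.5, 2.7, 6.6]
finger_gap: 0.506
grasp_force: 63.2
```

Contact. Release, then check.

Emit:
step_arm(motion=[[1,[0,0,-1],0],[0.5,[0,0,0],0],[-1,[0,0,0],0],[-1,[0,0,0],0],[-1,[0,0,0],0],[-1,[0,0,0],0],[-1,[0,0,0],0],[-1,[0,0,-10],0],[-1,[0,0,-20],0],[-1,[0,0,-35],0]])

```text
time: 20.9
tcp_pos: [0.5133, -0.2213, 0.3041]
tool_rot: [-2.238, -2.198, 0.002]
ft_force: [0.4, -0.2, 0.0]
finger_gap: 1.002
grasp_force: 0.0
```

Emit:
step_arm(motion=[[-1,[0,0,-15],0],[-1,[25,5,0],0],[-1,[40,10,0],0],[-1,[42,12,0],0],[-1,[42,12,0],0],[-1,[42,10,0],0],[-1,[42,10,0],0],[-1,[40,7,0],0],[-1,[25,0,0],0],[-1,[0,0,0],0]])

```text
time: 21.9
tcp_pos: [0.5863, 0.0778, 0.3211]
tool_rot: [-2.236, -2.206, -0.002]
ft_force: [0.3, -0.3, -0.1]
finger_gap: 1.001
grasp_force: 0.0
```

Run:
```python
from h import *
from workcell import optics
plan(.586,.077,.23,78.5)
ims=[]
for n,sl in (("scene",np.s_[40:220,120:320]),("top",np.s_[160:320,300:478])):
    d=optics.camera(n); np.savez(n+"4.npz",**d); P=hung(d,cloud(d)); ims.append(cv2.resize(d["pixels"][sl],(400,360),interpolation=2))
    bar=P[(P[:,2]>.2755)&(P[:,2]<.286)]; h=np.histogram(bar[:,1],np.arange(-.345,-.11,.004)); 
    w=bar[np.abs(bar[:,0]-.5145)>.009]; print(n,"bar pts y",np.sort(w[:,1]).round(3).tolist()[::4])
    b=P[(P[:,2]<.25)&(P[:,2]>.1)]; print(np.c_[np.histogram(b[:,1],np.arange(-.345,-.11,.01))].T.tolist() if 0 else np.histogram(b[:,1],np.arange(-.345,-.15,.006)))
cv2.imwrite("pics/c4.png",np.hstack(ims))
```

```text
t 21.9 tcp [0.5863 0.0778 0.3211] yaw -0.78 tilt 0.07 F [ 0.29 -0.27 -0.11] gap 1.001 q6 1.61
shift [-0.8 -0.3 91.1] turn -79.3
scene bar pts y [-0.301, -0.299, -0.297, -0.292, -0.291, -0.221, -0.22, -0.217, -0.215, -0.212]
(array([10,  6, 34, 39, 23, 34, 25, 51, 65, 53, 30, 44, 53, 73, 39,  2, 15,
       25, 24, 31, 49, 61, 44, 35, 39, 77, 29,  0,  0,  0,  0,  0]), array([-0.345, -0.339, -0.333, -0.327, -0.321, -0.315, -0.309, -0.303,
       -0.297, -0.291, -0.285, -0.279, -0.273, -0.267, -0.261, -0.255,
       -0.249, -0.243, -0.237, -0.231, -0.225, -0.219, -0.213, -0.207,
       -0.201, -0.195, -0.189, -0.183, -0.177, -0.171, -0.165, -0.159,
       -0.153]))
top bar pts y [-0.303, -0.302, -0.301, -0.3, -0.299, -0.299, -0.298, -0.297, -0.297, -0.296, -0.295, -0.294, -0.294, -0.293, -0.292, -0.292, -0.291, -0.29, -0.224, -0.223, -0.223, -0.223, -0.221, -0.221, -0.22, -0.22, -0.219, -0.218, -0.218, -0.217, -0.216, -0.216, -0.215, -0.215, -0.214, -0.213, -0.213, -0.212]
(array([  0,  10,  76,  81,  73,  72,  73, 100, 117,  62,  24,  26,  46,
        64,  40,   2,  30,  33,  46,  48,  70,  76,  58,  24,  25,  54,
        13,   0,   0,   0,   0,   0]), array([-0.345, -0.339, -0.333, -0.327, -0.321, -0.315, -0.309, -0.303,
       -0.297, -0.291, -0.285, -0.279, -0.273, -0.267, -0.261, -0.255,
       -0.249, -0.243, -0.237, -0.231, -0.225, -0.219, -0.213, -0.207,
       -0.201, -0.195, -0.189, -0.183, -0.177, -0.171, -0.165, -0.159,
       -0.153]))
```

View pics/c4.png

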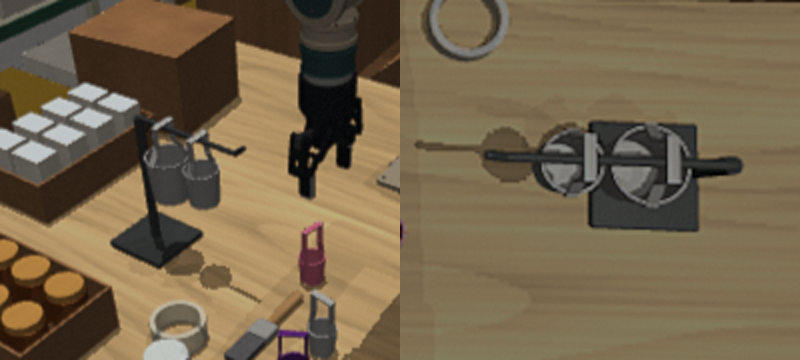

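Both pails hang upright, and the top crop shows a visible gap between them at about (608,160). Now the small grey pail.

Emit:
step_arm(motion=[[-1,[0,0,10],-7.9],[-1,[0,0,10],-7.9],[-1,[0,0,10],-7.9],[-1,[0,0,10],-7.9],[-1,[0,0,10],-7.9],[-1,[0,0,10],-7.9],[-1,[0,0,10],-7.9],[-1,[0,0,10],-7.9],[-1,[0,0,10],-8],[-1,[0,0,0],-8]])

```text
time: 23.0
tcp_pos: [0.5851, 0.0729, 0.2289]
tool_rot: [-0.318, -3.123, 0.001]
ft_force: [-0.6, 0.3, -0.1]
finger_gap: 1.001
grasp_force: 0.0
```

Emit:
step_arm(motion=[[-1,[0,0,0],0],[-1,[0,0,0],0]])

```text
time: 23.2
tcp_pos: [0.5863, 0.0735, 0.2308]
tool_rot: [0.331, 3.123, -0.0]
ft_force: [0.1, 0.5, 0.7]
finger_gap: 0.999
grasp_force: 0.0
```

Run:
```python
from h import *
plan(.5855,.0765,.113-.036,78.5)
wbar(.117,(.585,.0765))
```

```text
t 23.2 tcp [0.5863 0.0735 0.2308] yaw 77.91 tilt 0.04 F [0.13 0.49 0.75] gap 0.999 q6 0.23
shift [  1.6   2.7 153.8] turn -0.6
wrist bar n 645 box [584.6  75.9] [43.3 12.5] z 0.1173 dir -101.1
```

Emit:
step_arm(motion=[[-1,[2,2.5,30],-0.7],[-1,[0,0,40],0],[-1,[0,0,40],0],[-1,[0,0,28],0],[-1,[0,0,12],0],[-1,[0,0,3],0],[1,[0,0,0],0],[1,[0,0,0],0],[1,[0,0,0],0],[1,[0,0,0],0]])

```text
time: 24.25
tcp_pos: [0.5863, 0.0772, 0.0794]
tool_rot: [0.305, 3.123, -0.001]
ft_force: [-0.8, -1.2, 5.9]
finger_gap: 0.51
grasp_force: 60.5
```

Emit:
step_arm(motion=[[1,[0,0,0],0],[1,[0,0,0],0],[1,[0,0,0],0],[1,[0,0,0],0],[1,[0,0,-5],0],[1,[0,0,-10],0],[1,[0,0,-20],0],[1,[0,0,0],0],[1,[0,0,0],0]])

```text
time: 25.15
tcp_pos: [0.5851, 0.0776, 0.1128]
tool_rot: [0.304, 3.125, 0.0]
ft_force: [-0.2, 0.7, -2.2]
finger_gap: 0.503
grasp_force: 60.9
```

Run:
```python
from h import *
plan(.5165,-.05,.275,-1)
```

```text
t 25.15 tcp [0.5851 0.0776 0.1128] yaw 78.87 tilt 0.08 F [-0.17  0.65 -2.22] gap 0.503 q6 0.22
shift [  42.5 -138.4 -162.3] turn 79.9
```

Emit:
step_arm(motion=[[1,[0,0,-25],0],[1,[0,0,-40],0],[1,[0,0,-45],0],[1,[0,0,-35],0],[1,[0,0,-17],0],[1,[9,-28,0],0],[1,[12,-40,0],0],[1,[12,-40,0],0],[1,[9,-30,0],0],[1,[0,0,0],6]])

```text
time: 26.15
tcp_pos: [0.5143, -0.0522, 0.273]
tool_rot: [-0.478, -3.102, 0.002]
ft_force: [-0.2, 1.2, -1.0]
finger_gap: 0.508
grasp_force: 61.6
```

Emit:
step_arm(motion=[[1,[0,0,0],8],[1,[0,0,0],8],[1,[0,0,0],8],[1,[0,0,0],8],[1,[0,0,0],8],[1,[0,0,0],8],[1,[0,0,0],8],[1,[0,0,0],8],[1,[0,0,0],6],[1,[0,0,0],4]])

```text
time: 27.15
tcp_pos: [0.516, -0.0496, 0.2729]
tool_rot: [-2.245, -2.194, 0.002]
ft_force: [-0.0, 0.1, -0.6]
finger_gap: 0.506
grasp_force: 61.5
```

Emit:
step_arm(motion=[[1,[0,0,0],0],[1,[0,0,0],0]])

```text
time: 27.35
tcp_pos: [0.5163, -0.0497, 0.2734]
tool_rot: [-2.241, -2.2, 0.001]
ft_force: [-0.2, 0.1, -1.0]
finger_gap: 0.508
grasp_force: 61.5
```

Run:
```python
from h import *
plan(.5155,-.159,.275,-1)
```

```text
t 27.35 tcp [ 0.5163 -0.0497  0.2734] yaw -1.04 tilt 0.09 F [-0.23  0.12 -0.98] gap 0.508 q6 1.37
shift [-109.3    1.2   -1.6] turn -0.0
```

Emit:
step_arm(motion=[[1,[-10,0,-2],0],[1,[-20,0,0],0],[1,[-25,0,0],0],[1,[-25,0,0],0],[1,[-19,1,0],0],[1,[-10,0,0],0],[1,[0,0,0],0],[1,[0,0,0],0]])

```text
time: 28.15
tcp_pos: [0.5154, -0.1586, 0.2762]
tool_rot: [-2.243, -2.199, -0.0]
ft_force: [0.1, -0.1, -1.3]
finger_gap: 0.508
grasp_force: 61.5
```

Emit:
step_arm(motion=[[1,[0,0,10],0],[1,[0,0,12],0],[1,[0,0,6],0],[1,[0,0,3],0],[1,[0,0,0],0],[1,[0,0,0],0]])

```text
time: 28.75
tcp_pos: [0.5157, -0.1587, 0.2454]
tool_rot: [2.243, 2.199, 0.0]
ft_force: [0.2, 0.8, -1.5]
finger_gap: 0.509
grasp_force: 61.6
```

Emit:
step_arm(motion=[[1,[0,0,1],0],[1,[0,0,0],0]])

```text
time: 28.95
tcp_pos: [0.5158, -0.1589, 0.2446]
tool_rot: [2.243, 2.199, 0.0]
ft_force: [-0.7, -0.5, -1.2]
finger_gap: 0.505
grasp_force: 61.6
```

Emit:
step_arm(motion=[[1,[0,0,1],0],[1,[0,0,0],0]])

```text
time: 29.15
tcp_pos: [0.5156, -0.1588, 0.2433]
tool_rot: [2.243, 2.199, 0.0]
ft_force: [0.6, 0.9, -1.6]
finger_gap: 0.504
grasp_force: 61.6
```

Emit:
step_arm(motion=[[1,[0,0,1],0],[1,[0,0,0],0]])

```text
time: 29.35
tcp_pos: [0.5156, -0.1588, 0.2422]
tool_rot: [-2.243, -2.199, 0.0]
ft_force: [0.7, -0.2, -1.9]
finger_gap: 0.506
grasp_force: 61.6
```

Emit:
step_arm(motion=[[1,[0,0,1],0],[1,[0,0,0],0]])

```text
time: 29.55
tcp_pos: [0.5155, -0.1588, 0.2411]
tool_rot: [-2.243, -2.199, 0.0]
ft_force: [0.1, -0.5, -1.5]
finger_gap: 0.508
grasp_force: 61.6
```

Emit:
step_arm(motion=[[1,[0,0,1],0],[1,[0,0,0],0]])

```text
time: 29.75
tcp_pos: [0.5157, -0.1588, 0.241]
tool_rot: [2.243, 2.199, 0.0]
ft_force: [-1.6, 0.7, 3.5]
finger_gap: 0.508
grasp_force: 62.1
```

Contact. Release, rise and move clear.

Emit:
step_arm(motion=[[1,[0,0,-0.5],0],[0.5,[0,0,0],0],[-1,[0,0,0],0],[-1,[0,0,0],0],[-1,[0,0,0],0],[-1,[0,0,0],0],[-1,[0,0,0],0],[-1,[0,0,-10],0],[-1,[0,0,-20],0],[-1,[0,0,-35],0]])

```text
time: 30.75
tcp_pos: [0.5142, -0.1581, 0.3047]
tool_rot: [-2.24, -2.196, 0.003]
ft_force: [-0.8, 0.2, 0.1]
finger_gap: 0.999
grasp_force: 0.0
```

Emit:
step_arm(motion=[[-1,[0,0,-20],0],[-1,[25,0,0],0],[-1,[40,0,0],0],[-1,[40,0,0],0],[-1,[40,0,0],0],[-1,[40,0,0],0],[-1,[25,0,0],0],[-1,[0,0,0],0],[-1,[0,0,0],0],[-1,[0,0,0],0]])

```text
time: 31.75
tcp_pos: [0.5199, 0.0504, 0.3262]
tool_rot: [2.244, 2.198, 0.0]
ft_force: [0.0, 0.4, 0.3]
finger_gap: 0.998
grasp_force: 0.0
```

Run:
```python
from h import *
from workcell import optics
plan(.586,.077,.23,78.5)
ims=[]; prev=None
for n,sl in (("scene",np.s_[60:180,160:293]),("top",np.s_[190:290,320:470])):
    d=optics.camera(n); P=hung(d,cloud(d)); ims.append(cv2.resize(d["pixels"][sl],(400,400*(sl[0].stop-sl[0].start)//(sl[1].stop-sl[1].start)),interpolation=2))
    bar=P[(P[:,2]>.2755)&(P[:,2]<.286)&(np.abs(P[:,0]-.5145)>.009)]
    for lo,hi in ((-.32,-.27),(-.24,-.2),(-.175,-.135)):
        q=bar[(bar[:,1]>lo)&(bar[:,1]<hi)]; print(n,len(q),q.mean(0).round(4),q[:,1].min().round(4),q[:,1].max().round(4))
    b=P[(P[:,2]<.215)&(P[:,2]>.19)]; print(np.histogram(b[:,1],np.arange(-.345,-.11,.005))[0])
    if n=="top":
        d0=dict(np.load("top0.npz")); D=np.abs(cloud(d)[...,2]-cloud(d0)[...,2])
        d2=optics.camera("top"); print("motion px",int((cv2.absdiff(d2["pixels"],d["pixels"]).max(2)>12).sum()))
h=max(i.shape[0] for i in ims); ims=[cv2.copyMakeBorder(i,0,h-i.shape[0],0,0,0) for i in ims]
cv2.imwrite("pics/c5.png",np.hstack(ims))
```

```text
t 31.75 tcp [0.5199 0.0504 0.3262] yaw -1.18 tilt 0.04 F [0.04 0.41 0.32] gap 0.998 q6 1.56
shift [28.  65.5 96.2] turn -79.7
scene 18 [ 0.515  -0.2952  0.278 ] -0.3043 -0.2869
scene 18 [ 0.5193 -0.2175  0.2781] -0.2247 -0.2105
scene 19 [ 0.5186 -0.1545  0.279 ] -0.1603 -0.1485
[ 2  3 13 16 13 14  8 11 10 12 14 12 17 11 11  9 18 18  0  6 14 11 14 10
 15  9 16 14 12 14 16 17  0  5 16 14 14 16 12 16 11 19 22  0  0  0]
top 74 [ 0.5174 -0.2962  0.279 ] -0.303 -0.2905
top 75 [ 0.5191 -0.2181  0.2794] -0.2242 -0.2121
top 75 [ 0.5206 -0.1569  0.2795] -0.1633 -0.1503
[ 0  2 26 21 11 11 11  4  4  3 10  8  8  4 11 13 22 21  0 15  6  4  4  3
  2  3  9  4  4 10 16 14  0  2  1  1  6  3  8  5  5  8  7  0  0  0]
motion px 263
```

View pics/c5.png

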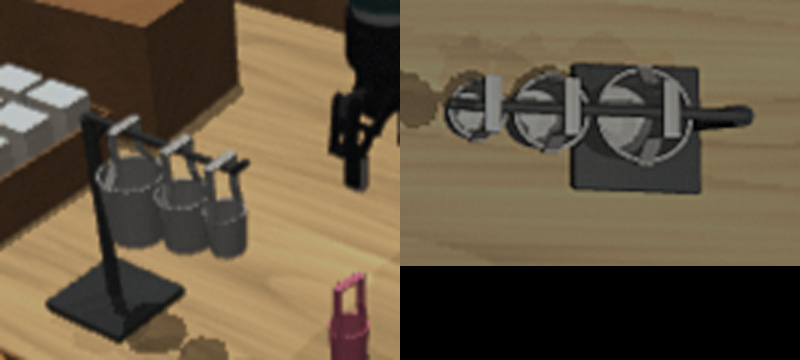

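All three hang in the right order, with clear gaps of about 6 and 4 mm. The small bar is well behind the tip. I'll let them settle, then check for motion and that nothing else has moved.

Emit:
step_arm(motion=[[-1,[25,0,0],0],[-1,[40,0,0],0],[-1,[40,0,0],0],[-1,[25,0,0],0],[-1,[0,0,0],0],[-1,[0,0,0],0],[-1,[0,0,0],0],[-1,[0,0,0],0],[-1,[0,0,0],0],[-1,[0,0,0],0]])

```text
time: 32.9
tcp_pos: [0.5224, 0.1805, 0.3259]
tool_rot: [2.244, 2.198, 0.0]
ft_force: [-0.4, -0.2, 0.6]
finger_gap: 0.999
grasp_force: 0.0
```

Emit:
step_arm(motion=[[-1,[0,0,0],0],[-1,[0,0,0],0],[-1,[0,0,0],0],[-1,[0,0,0],0],[-1,[0,0,0],0],[-1,[0,0,0],0],[-1,[0,0,0],0],[-1,[0,0,0],0],[-1,[0,0,0],0],[-1,[0,0,0],0]])

```text
time: 33.9
tcp_pos: [0.5223, 0.1812, 0.3258]
tool_rot: [-2.243, -2.199, 0.0]
ft_force: [-0.6, 0.4, -0.4]
finger_gap: 1.002
grasp_force: 0.0
```

Run:
```python
from h import *
from workcell import optics, bot
S0=np.load("scene0.npz")["pixels"]; sl=np.s_[60:190,160:300]
fr=[optics.camera("scene")["pixels"] for _ in range(8)]
print("hook motion",[int(cv2.absdiff(a,fr[0])[sl].max()) for a in fr[1:]])
m=(cv2.absdiff(fr[0],S0).max(2)>40).astype(np.uint8); m=cv2.morphologyEx(m,cv2.MORPH_OPEN,np.ones((3,3)))
for st in cv2.connectedComponentsWithStats(m)[2][1:]:
    if st[4]>25: print("changed",st)
```

```text
hook motion [6, 5, 6, 6, 6, 7, 6]
changed [414   0   9  23  93]
changed [487   0  20   9 115]
changed [508   4   4  10  33]
changed [327  22  19  18 261]
changed [375  36  11  12  88]
changed [343  42   8   6  36]
changed [327  44   9   4  28]
changed [364  56  12   9  80]
changed [320  62   7   6  34]
changed [327  64  20  28 298]
changed [358  67  22  16 229]
changed [374  70  29  34 530]
changed [310  83  18  56 562]
changed [197  98   9   7  31]
changed [475 104  37  43 797]
changed [ 196  111   46   35 1231]
changed [ 357  114   79   86 1621]
changed [ 313  133   80  122 3224]
changed [209 165  13  10  89]
changed [291 164  24  35 716]
changed [203 171  13   7  65]
changed [222 173  14   8  80]
changed [220 179   9   6  38]
changed [237 180  10   7  52]
changed [274 188  15  35 382]
changed [309 210  19  28 480]
changed [472 230  30  17 238]
```

```bash
python3 -c "
from workcell import bot
print(bot.hand_in())"
```

```text
the job is handed in; nothing more can be done
None
```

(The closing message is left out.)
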